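# Fit the adapter sleeve and hang the bottle to drain

### The job

Slide the orange adapter sleeve over the shaft of the draining stand, lowering it in the grip until it sits fully home on the shoulder, and let go. Then take the rinsed white bottle from its cradle, turn it upside down and lower it over the sleeved shaft until its inner floor rests on the shaft top. Do not let either part drop, and leave the grey sleeve and the other bench things where they are.

Things in the scene. Friction and masses are not known exactly. Their poses are not given: they have to be found in the camera images.
- stand: draining stand, fixed to the bench: dark steel foot disc 110 mm across and 15 mm high, on it a steel collar 40 mm across up to 50 mm above the bench (its top is the shoulder), then a bare steel shaft 23 mm across up to 142 mm, with a 4 mm high chamfer at the top. Origin on the shaft axis at bench level, z up
- shaft_top (a point): centre of the shaft's flat top, 142 mm above the bench
- shoulder (a point): point on the shaft axis at shoulder height, 50 mm above the bench, where the sleeve's lower end has to rest
- sleeve: orange plastic sleeve (a tube open at both ends), 40 mm outside, 26 mm bore (1.5 mm play all round on the shaft), 80 mm tall, about 90 g, standing upright on the bench. Origin at the centre of its lower end, z along the bore, up. Home on the stand, the shaft stands 12 mm out of its top
- grey_sleeve: grey plastic sleeve of the same outer size with an 18 mm bore (does not fit this shaft), standing upright on the bench; to be left alone. Origin at the centre of its lower end
- cradle: green plastic cradle, fixed to the bench: base plate 80 x 120 x 10 mm with two narrow V saddles (each 12 mm thick, at y = +30 and -35 mm, reaching 26 mm either side of the middle, up to 62 mm high). Origin in the middle at bench level; its y axis, level, runs along the bottle from mouth to blue end
- bottle: white straight-sided open bottle, closed end marked by a blue bottom disc: 58 mm outside, 52 mm inside, 115 mm long, bottom 5 mm thick, about 130 g. It lies level in the cradle, axis 85 mm above the bench, blue end towards the robot's left (+y, within 20 degrees). Origin at the outside centre of the closed bottom; z along the axis from bottom to mouth. Grip it about 30 mm from the bottom
- bottle_mouth (a point): centre of the bottle's mouth, 115 mm from the bottom; 32 mm above the bench when hung up. To invert: grip with the tool leaning 45 degrees back over the closed end, then half a turn about the leaning tool axis turns the bottle upside down
- tip_box: orange box of pipette tips, 85 x 120 x 61 mm, a bystander. Origin at the centre of its underside
- jar: amber jar 64 mm across and 90 mm high, a bystander. Origin at the centre of its underside
- spray: white spray bottle with green head, 72 mm across and 191 mm high, a bystander. Origin at the centre of its underside

How it is judged:
On the way, in this order (a step that is already met when the one before it is completed fails the run):
1. the orange sleeve, still gripped, is on the shaft: its lower end is at least 10 mm below the shaft top (z of sleeve in the frame of stand between 0.058 and 0.132 m and horizontal distance between sleeve and stand below 0.006 m and angle between sleeve's own z axis and vertical below 0.1 rad and contact force between the fingers and sleeve above 1 N), for 0.1 s.
2. the orange sleeve is fully home on the shoulder (within 3 mm), upright, and released (z of sleeve in the frame of stand between 0.047 and 0.053 m and horizontal distance between sleeve and stand below 0.004 m and angle between sleeve's own z axis and vertical below 0.06 rad and contact force between the fingers and sleeve below 0.1 N), for 0.3 s.
3. the bottle, still gripped and upside down (within 15 degrees), is over the sleeved shaft with its mouth at least 20 mm below the shaft top (z of sleeve in the frame of stand between 0.047 and 0.053 m and horizontal distance between sleeve and stand below 0.004 m and angle between sleeve's own z axis and vertical below 0.06 rad and z of bottle_mouth in the frame of stand below 0.122 m and horizontal distance between bottle_mouth and stand below 0.02 m and angle between bottle's own z axis and vertical above 2.88 rad and contact force between the fingers and bottle above 1 N), for 0.1 s.
At the end, for the whole second after the job is handed in: Orange sleeve home on the shoulder (lower end within 3 mm of it, within 4 mm of the axis, upright within 3 degrees); bottle at rest upside down over it, inner floor on the shaft top (mouth height within 4 mm), within 9 mm of the axis, upright within 5 degrees; the robot touches nothing (z of sleeve in the frame of stand between 0.047 and 0.053 m and horizontal distance between sleeve and stand below 0.004 m and angle between sleeve's own z axis and vertical below 0.06 rad and z of bottle_mouth in the frame of stand between 0.027 and 0.036 m and z of bottle in the frame of stand between 0.142 and 0.151 m and horizontal distance between bottle and stand below 0.009 m and angle between bottle's own z axis and vertical above 3.04 rad and linear speed of bottle below 0.02 m/s and angular speed of bottle below 0.2 rad/s and contact force between each of the arm, the fingers and bottle below 0.1 N and contact force between bottle and stand above 0.3 N).
It fails at once if the orange sleeve is let drop (moves faster than 0.35 m/s out of the grip, as from a fall of more than about 6 mm) (contact force between the fingers and sleeve below 0.1 N and linear speed of sleeve above 0.35 m/s).
It fails at once if the bottle is let drop (moves faster than 0.35 m/s out of the grip, as from a fall of more than about 6 mm) (contact force between the fingers and bottle below 0.1 N and linear speed of bottle above 0.35 m/s).
It fails at once if the grey sleeve, tip box, jar or spray bottle is moved more than 25 mm (distance of any of grey_sleeve, tip_box, jar, spray from where it was at the start of the episode above 0.025 m).
It also fails if it takes over 69 s, if anything falls off the work surface, if the arm or the gripper's body presses on something with over 40 N, if the wrist force passes 120 N, or if a joint passes its speed limit or range.

### The arm

A 7-joint arm with a two-finger parallel gripper is mounted at the origin on the work surface. World frame = base frame: x ahead of the robot, y to its left, z up, the work surface at z = 0. Lengths are in m, angles in rad, forces in N, time in s.
With the tool pointing down it reaches from about 0.35 to 0.9 m from the base axis. Payload 19.9 kg.
Tool frame: the origin (TCP) lies at the very end of the fingers, on their centre line; the grasp point (between the pads) lies 19 mm behind it; x points along the fingers, y is the direction in which the jaws open and shut, and the axes are right-handed (so a half turn about x gives the same grasp; the last joint's range is limited). The gripper opens to 85 mm and grips with 20 to 120 N. Pads are 22 mm wide; open, the fingers measure 114 mm over their backs; the gripper's body (76 mm by 85 mm) begins 54 mm behind the grasp point. The pads swing forward as they close: fully open they stand 13 mm farther back than shut.
Start: joints at [1.302, 0.417, -0.01, 1.614, 0.005, 1.111, -0.053], TCP at [0.141, -0.609, 0.231] pointing down, gripper open.
Joint ranges: [-2.81, 2.81], [-0.39, 2.02], [-1.27, 1.25], [0.06, 2.57], [-1.19, 4.33], [0.19, 2], [-2.82, 2.82]. Speed limits (rad/s): [1.89, 1.89, 2.39, 2.39, 3.01, 3.01, 3.01].

### API

Orientations are given as a rotation vector (axis times angle).
In Python, from cell import arm gives the robot as it stands.
- The arm moves only by the shell command python3 -m handwheel 'ROWS' [FORCE]. ROWS is JSON, a list that holds one entry, the list of rows, each a list of 7 numbers: the opening in per cent of the stroke, from 0 (shut) to 100 (fully open), then the shift along the tool's x, y, z in cm, then the turn, a rotation vector about the tool's x, y, z in rad. In form: [[[gripper, dx, dy, dz, wx, wy, wz], ...]]. A call has 1 to 20 rows; each row shifts and turns the pose as measured when the row begins, along the tool's axes as they then stand; what a row does not reach is not made up. A row lasts 1/8 s, in which the tool goes at most 62.5 mm and 10.7 degrees, less where a joint would pass 70% of its speed; a pose out of reach is approached as far as the arm can. A call is refused whole if a number of a shift passes 6.25 or a number of a turn 0.188, either way. A call with a gripper value outside its range is refused whole. The fingers move at their own pace and stop on an object; FORCE is the grip in N (left out, the last holds). Time passes only in rows, so rows that do not move let the fingers close. It gives the time, the measured TCP pose, the force and the opening at its end, in the units of the state.
- arm.get_obs(): the state, without advancing time (a new reading comes with each control period).
- arm.read_camera(name): name is "scene" or "top"; returns the picture (420x560x3 uint8, red, green, blue); there is no depth.
- arm.camera_params(name): a dict with "vertical_fov" (degrees; the focal length in pixels is half the picture's height over the tangent of half this angle, whatever the lens; pixels are square), "cx", "cy" (the principal point, pixels), "extrinsics" (4x4, takes a point from world to camera coordinates). Camera axes: x right, y down, z forward; pixel columns grow to the right and rows downward; lengths in m; the calibration is good to about 2 mm. A picture is of the moment at which its call begins. camera_params takes no time and is no camera call.
- arm.sign_off(): hands the job in, once; it reports no verdict.
The state is a dict: "time_s": time; "qpos": joint angles; "joint_velocities": joint speeds; "joint_efforts": joint torques, N m; "tcp_pos": TCP position; "tool_rot": TCP orientation; "ft_force": force on the tool from outside, world axes, zero at the start; "torque": the same for the moment, N m; "finger_gap": finger opening in m.
Only numpy, scipy, OpenCV 4.12 (cv2) and the standard library are available. Lean on these libraries where they do the work, as an engineer would, in place of code of your own. Each camera call takes 0.05 s, during which the arm holds its last target. There are 200 camera calls.

## Working session

There is one attempt and no reset: what is moved stays moved. The work goes in short steps, Python scripts to look and compute and a shell command to move; the robot and the scene stay as the last step left them, time stands still between calls to the robot, and variables do not carry over. Pictures are saved under pics/ and viewed, about 8 in all and at most 12, crops included, and the job is handed in when it is done.

```bash
mkdir -p pics; ls
python3 - <<'E'
from cell import arm
import cv2,numpy as np
for n in("scene","top"):
    im=arm.read_camera(n); cv2.imwrite(f"pics/{n}0.png",im[:,:,::-1]); p=arm.camera_params(n); print(n,{k:(np.round(v,4).tolist() if k=="extrinsics" else v) for k,v in p.items()})
print(arm.get_obs())
E
```

```text
pics
scene {'vertical_fov': 45.86162463387106, 'cx': 274.6230133053545, 'cy': 206.48513795089724, 'extrinsics': [[0.6022, 0.7983, 0.0095, -0.3496], [0.5073, -0.3734, -0.7767, -0.206], [-0.6164, 0.4725, -0.6298, 1.9092], [0.0, 0.0, 0.0, 1.0]]}
top {'vertical_fov': 47.27531186627819, 'cx': 283.2203247719826, 'cy': 211.25305263002838, 'extrinsics': [[0.0258, -0.9997, -0.0013, -0.0079], [-0.9934, -0.0255, -0.1121, 0.6057], [0.1121, 0.0042, -0.9937, 1.2712], [0.0, 0.0, 0.0, 1.0]]}
{'time_s': 0.1, 'qpos': array([ 1.30151723,  0.41792881, -0.01029801,  1.61410861,  0.00470797,
        1.11068783, -0.05301706]), 'joint_velocities': array([-0.00110542, -0.00136885, -0.00033047, -0.00141423, -0.0002358 ,
        0.00170958, -0.00021884]), 'joint_efforts': array([ 7.62098134e-04, -8.65830660e+01,  6.80392552e-01, -4.35644639e+01,
        1.92229240e-02,  4.90847742e-03, -5.11930909e-05]), 'tcp_pos': array([ 0.14105084, -0.60855929,  0.23071604]), 'tool_rot': array([ 2.10106576,  0.24149492, -2.10153132]), 'ft_force': array([-0.46076845, -0.33175307, -0.35867459]), 'torque': array([-0.00020245, -0.01583809,  0.01873991]), 'finger_gap': 0.08535490190606294}
```

View pics/scene0.png

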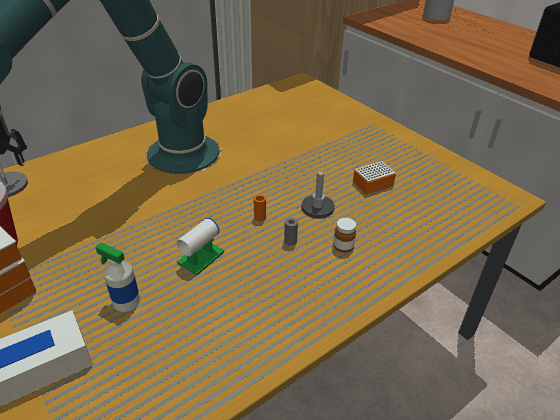

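View pics/top0.png

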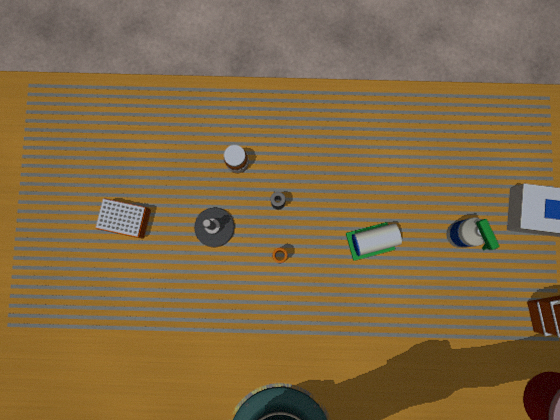

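Scene: orange sleeve about (260,208), grey sleeve (291,232), stand (318,195), bottle (199,238). Top: orange sleeve (280,255), stand (214,227), bottle (377,239), blue end at left (355,243). Next, enlarged crops.

```bash
cat > h.py <<'E'
import numpy as np,cv2
from cell import arm
from scipy.spatial.transform import Rotation as R
def cam(n):
    p=arm.camera_params(n); f=210/np.tan(np.radians(p["vertical_fov"]/2)); return f,p["cx"],p["cy"],np.array(p["extrinsics"])
def proj(n,X):
    f,cx,cy,E=cam(n); c=E[:3,:3]@np.asarray(X,float)+E[:3,3]; return np.array([cx+f*c[0]/c[2],cy+f*c[1]/c[2]])
def at_z(n,u,v,z):
    f,cx,cy,E=cam(n); d=E[:3,:3].T@[(u-cx)/f,(v-cy)/f,1]; o=-E[:3,:3].T@E[:3,3]; return o+d*(z-o[2])/d[2]
def crop(n,x0,y0,w,h,s,out,im=None):
    im=arm.read_camera(n) if im is None else im
    c=cv2.resize(im[y0:y0+h,x0:x0+w,::-1],None,fx=s,fy=s,interpolation=cv2.INTER_CUBIC)
    cv2.imwrite("pics/"+out,c)
E
python3 - <<'E'
from h import *
a=cv2.imread("pics/top0.png")[:,:,::-1]; b=cv2.imread("pics/scene0.png")[:,:,::-1]
crop("top",190,195,220,75,3.6,"a.png",a); crop("scene",170,160,180,120,4.4,"b.png",b)
a=cv2.resize(a[195:270,190:410],(792,270),interpolation=cv2.INTER_CUBIC)
b=cv2.resize(b[165:275,172:348],(528,330),interpolation=cv2.INTER_CUBIC)
c=np.zeros((600,792,3),np.uint8); c[:270]=a; c[270:,:528]=b
cv2.imwrite("pics/c1.png",c[:,:,::-1])
E
```

```text
(no output)
```

View pics/c1.png

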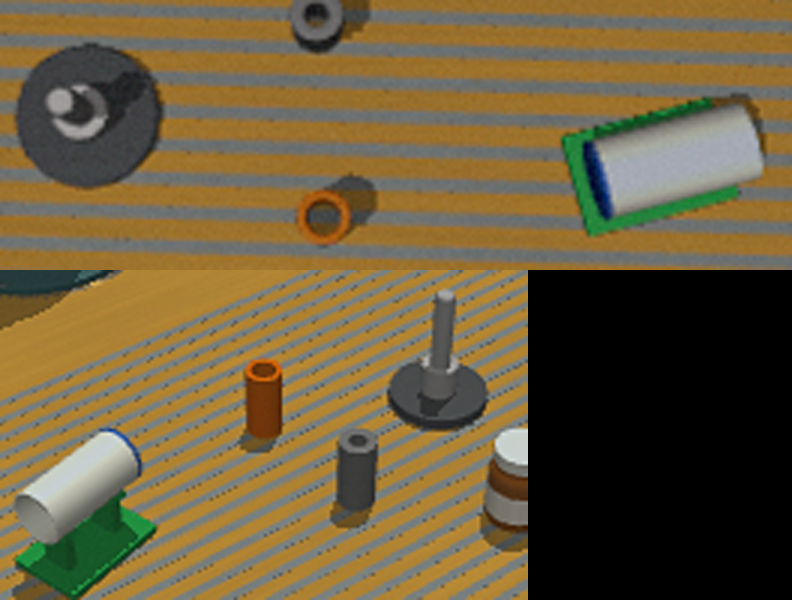

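The crop shows: top — foot disc centre (89,116), shaft top (60,101), collar top (80,112), sleeve top ring (324,217), bottle from blue (590,180) to mouth (753,137). Scene — shaft top (446,296), sleeve top (264,370), bottle mouth (39,515), blue end (123,463).

Run:
```python
from h import *
T=lambda x,y:((x+.5)/3.6-.5+190,(y+.5)/3.6-.5+195)
S=lambda x,y:((x+.5)/3-.5+172,(y-270+.5)/3-.5+165)
np.set_printoptions(precision=4,suppress=True)
for n,t,s,z in [("disc",(89,116),None,.015),("collar",(80,112),(438,361),.05),("shaft",(60,101),(446,296),.142),("sleeve",(324,217),(264,370),.08),("grey",(317,14),(358,440),.08)]:
    print(n,at_z("top",*T(*t),z)[:2], s and at_z("scene",*S(*s),z)[:2])
# bottle silhouettes in top: fit pose
for d,(x,y) in dict(m1=(740,103),m2=(765,170),b1=(583,142),b2=(608,218)).items(): print(d,at_z("top",*T(x,y),.085)[:2])
print("scene mouth",at_z("scene",*S(39,515),.085)[:2],"blue",at_z("scene",*S(123,463),.085)[:2])
```

```text
disc [0.5598 0.196 ] None
collar [0.56   0.1977] [0.5533 0.197 ]
shaft [0.56   0.1978] [0.5602 0.1942]
sleeve [0.4862 0.0139] [0.4847 0.0122]
grey [0.6339 0.0229] [0.6317 0.0216]
m1 [ 0.576 -0.285]
m2 [ 0.528  -0.3029]
b1 [ 0.5449 -0.1717]
b2 [ 0.4907 -0.1902]
scene mouth [ 0.5436 -0.2876] blue [ 0.5277 -0.1867]
```

```bash
cat >> h.py <<'E'
np.set_printoptions(precision=4,suppress=True)
def st():
    o=arm.get_obs(); Rm=R.from_rotvec(o["tool_rot"]).as_matrix(); print("t",round(o["time_s"],2),"tcp",o["tcp_pos"],"q",o["qpos"],"ft",o["ft_force"],"gap",round(o["finger_gap"],4)); print("axes x",Rm[:,0],"y",Rm[:,1],"z",Rm[:,2]); return o,Rm
def go(p,Rt=None):
    """distance to target TCP pose in the move's axes: shift cm in tool axes, turn rotvec"""
    o,Rm=st(); print("shift cm",100*Rm.T@(np.asarray(p)-o["tcp_pos"]))
    if Rt is not None: print("turn",R.from_matrix(Rm.T@Rt).as_rotvec())
def down(yaw):
    """tool pointing down, jaw axis at azimuth yaw"""
    x=np.array([0,0,-1.]); y=np.array([np.cos(yaw),np.sin(yaw),0]); return np.c_[x,y,np.cross(x,y)]
E
python3 - <<'E'
from h import *
go([.4857,.0133,.15])
print(at_z("top",235,156,.09)[:2],at_z("top",464,232,.1)[:2],at_z("top",120,216,.061)[:2])
E
```

```text
t 0.1 tcp [ 0.1411 -0.6086  0.2307] q [ 1.3015  0.4179 -0.0103  1.6141  0.0047  1.1107 -0.053 ] ft [-0.4608 -0.3318 -0.3587] gap 0.0854
axes x [-0.0003  0.0011 -1.    ] y [ 0.2258 -0.9742 -0.0011] z [-0.9742 -0.2258  0.0001]
shift cm [  8.1254 -52.7885 -47.6174]
[0.7428 0.1384] [ 0.5566 -0.4581] [0.5788 0.4416]
```

```bash
python3 -m handwheel '[[[100,0,-4.4,-3.97,0,0,0],[100,0,-4.4,-3.97,0,0,0],[100,0,-4.4,-3.97,0,0,0],[100,0,-4.4,-3.97,0,0,0],[100,0,-4.4,-3.97,0,0,0],[100,0,-4.4,-3.97,0,0,0],[100,0,-4.4,-3.97,0,0,0],[100,0,-4.4,-3.97,0,0,0],[100,0,-4.4,-3.97,0,0,0],[100,0,-4.4,-3.97,0,0,0],[100,0,-4.4,-3.97,0,0,0],[100,0,-4.4,-3.97,0,0,0]]]' 40
python3 - <<'E'
from h import *
go([.4857,.0133,.15],down(-1.343))
E
```

```text
time_s: 1.6
tcp_pos: [0.4932, 0.0304, 0.2296]
tool_rot: [2.104, 0.234, -2.106]
ft_force: [1.0, -1.7, -0.4]
finger_gap: 0.0853
t 1.6 tcp [0.4932 0.0304 0.2296] q [ 0.3821  0.226  -0.5748  1.9178  0.1412  1.0383 -1.6035] ft [ 0.9588 -1.7121 -0.431 ] gap 0.0853
axes x [-0.0009  0.0004 -1.    ] y [ 0.2187 -0.9758 -0.0006] z [-0.9758 -0.2187  0.0008]
shift cm [7.9559 1.5059 1.0993]
turn [-0.0073  0.0008  0.0006]
```

```bash
python3 -m handwheel '[[[100,3.0,0.75,0.55,-0.004,0,0],[100,3.0,0.6,0.45,0,0,0],[100,2.5,0.1,0.1,0,0,0],[100,0,0,0,0,0,0]]]'
python3 - <<'E'
from h import *
go([.4857,.0133,.041],down(-1.343))
a=arm.read_camera("top");b=arm.read_camera("scene")
c=np.vstack([cv2.resize(a[225:285,220:340],(600,300),interpolation=2),cv2.resize(b[165:225,200:320],(600,300),interpolation=2)])
cv2.imwrite("pics/d1.png",c[:,:,::-1])
E
```

```text
time_s: 2.1
tcp_pos: [0.4864, 0.0188, 0.1418]
tool_rot: [2.098, 0.248, -2.101]
ft_force: [-0.9, 0.0, 0.5]
finger_gap: 0.0853
t 2.1 tcp [0.4864 0.0188 0.1418] q [ 0.3646  0.3339 -0.5428  2.0182  0.2234  0.8482 -1.6411] ft [-0.8651  0.0305  0.5082] gap 0.0853
axes x [-0.0015  0.0029 -1.    ] y [ 0.2303 -0.9731 -0.0032] z [-0.9731 -0.2303  0.0008]
shift cm [10.0756  0.5536  0.1888]
turn [0.0046 0.0008 0.0032]
```

View pics/d1.png

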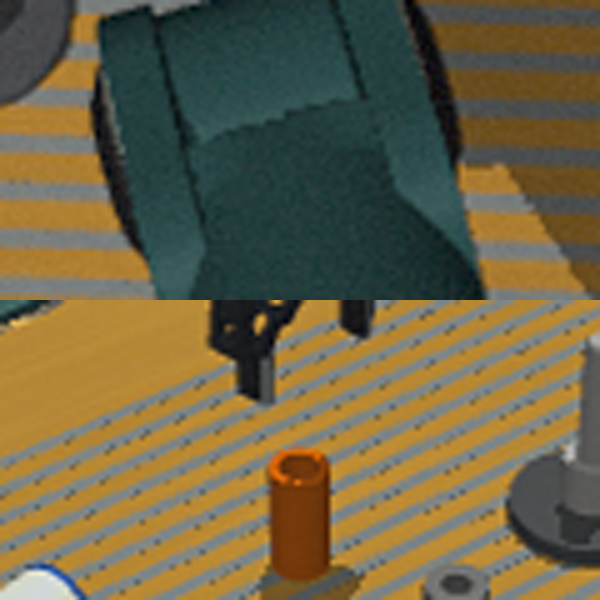

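Fingers straddle the sleeve (scene crop: sleeve top at (299,467), fingers at (255,380) and (357,320)). Going down.

```bash
python3 -m handwheel '[[[100,3.0,0.4,0.1,0.003,0,0.002],[100,3.0,0.15,0.1,0,0,0],[100,2.5,0,0,0,0,0],[100,1.2,0,0,0,0,0],[100,0,0,0,0,0,0]]]'
python3 - <<'E'
from h import *
go([.4857,.0133,.036],down(-1.343))
E
```

```text
time_s: 2.82
tcp_pos: [0.4922, 0.0129, 0.0503]
tool_rot: [2.113, 0.238, -2.087]
ft_force: [0.6, -0.2, 0.3]
finger_gap: 0.0854
t 2.83 tcp [0.4922 0.0129 0.0503] q [ 0.2975  0.4878 -0.4635  2.0675  0.3571  0.6496 -1.7473] ft [ 0.5889 -0.2446  0.3045] gap 0.0854
axes x [ 0.0124 -0.0005 -0.9999] y [ 0.226  -0.9741  0.0033] z [-0.9741 -0.226  -0.0119]
shift cm [ 1.4232 -0.1928  0.6436]
turn [ 0.0002 -0.012  -0.0033]
```

```bash
python3 -m handwheel '[[[100,0.7,-0.15,0.5,0,-0.01,-0.003],[100,0.6,0,0.2,0,0,0],[100,0,0,0,0,0,0]]]'
python3 - <<'E'
from h import *
go([.4857,.0133,.036],down(-1.343))
E
```

```text
time_s: 3.2
tcp_pos: [0.4859, 0.0127, 0.0384]
tool_rot: [2.105, 0.24, -2.096]
ft_force: [-0.2, 0.4, -0.6]
finger_gap: 0.0854
t 3.2 tcp [0.4859 0.0127 0.0384] q [ 0.2897  0.5043 -0.4536  2.0805  0.3693  0.6293 -1.7591] ft [-0.2064  0.3799 -0.5565] gap 0.0854
axes x [ 0.0041 -0.0003 -1.    ] y [ 0.2258 -0.9742  0.0012] z [-0.9742 -0.2258 -0.004 ]
shift cm [ 0.244  -0.0658  0.0049]
turn [ 0.     -0.004  -0.0012]
```

```bash
python3 -m handwheel '[[[100,0,0,0,0,-0.004,-0.001],[60,0,0,0,0,0,0],[40,0,0,0,0,0,0],[0,0,0,0,0,0,0],[0,0,0,0,0,0,0],[0,0,0,0,0,0,0],[0,0,0,0,0,0,0],[0,0,0,0,0,0,0]]]' 40
python3 - <<'E'
from h import *
go([.4857,.0133,.137])
E
```

```text
time_s: 4.2
tcp_pos: [0.4864, 0.0126, 0.0391]
tool_rot: [2.101, 0.24, -2.1]
ft_force: [0.6, -0.7, 0.7]
finger_gap: 0.0389
t 4.2 tcp [0.4864 0.0126 0.0391] q [ 0.2907  0.5052 -0.4549  2.0766  0.3671  0.6357 -1.7568] ft [ 0.5751 -0.6521  0.7481] gap 0.0389
axes x [ 0.0008 -0.0003 -1.    ] y [ 0.2257 -0.9742  0.0005] z [-0.9742 -0.2257 -0.0007]
shift cm [-9.7879 -0.0752  0.0437]
```

```bash
python3 -m handwheel '[[[0,-1,0,0,0,0,0],[0,-3,0,0,0,0,0],[0,-4,0,0,0,0,0],[0,-4,0,0,0,0,0],[0,-4,0,0,0,0,0],[0,-2,0,0,0,0,0],[0,0,0,0,0,0,0]]]'
python3 - <<'E'
from h import *
go([.56,.197,.21],down(-1.343))
E
```

```text
time_s: 5.08
tcp_pos: [0.4853, 0.0135, 0.228]
tool_rot: [2.101, 0.242, -2.099]
ft_force: [0.4, 0.5, -0.9]
finger_gap: 0.0388
t 5.08 tcp [0.4853 0.0135 0.228 ] q [ 0.4272  0.2104 -0.5831  1.94    0.1348  1.0282 -1.5569] ft [ 0.3958  0.5186 -0.9158] gap 0.0388
axes x [ 0.001  0.    -1.   ] y [ 0.2274 -0.9738  0.0002] z [-0.9738 -0.2274 -0.001 ]
shift cm [  1.8076 -16.1712 -11.4462]
turn [ 0.0016 -0.001  -0.0002]
```

```bash
python3 -m handwheel '[[[0,0.2,-2,-1.4,0,0,0],[0,0.2,-3,-2.1,0,0,0],[0,0.2,-3,-2.1,0,0,0],[0,0.2,-3,-2.1,0,0,0],[0,0.2,-2,-1.4,0,0,0],[0,0,-1,-0.7,0,0,0],[0,0,0,0,0,0,0]]]'
python3 - <<'E'
from h import *
go([.56,.197,.21],down(-1.343))
E
```

```text
time_s: 5.95
tcp_pos: [0.5477, 0.1753, 0.212]
tool_rot: [2.093, 0.24, -2.107]
ft_force: [0.5, -0.4, -0.9]
finger_gap: 0.039
t 5.95 tcp [0.5477 0.1753 0.212 ] q [ 0.121   0.4156 -0.6187  1.7399  0.2672  1.0784 -1.9293] ft [ 0.5426 -0.3897 -0.8839] gap 0.039
axes x [-0.0065 -0.0014 -1.    ] y [ 0.2261 -0.9741 -0.0001] z [-0.9741 -0.2261  0.0066]
shift cm [ 0.1855 -1.8337 -1.685 ]
turn [0.0002 0.0066 0.0001]
```

```bash
python3 -m handwheel '[[[0,0,-1.0,-0.9,0,0.006,0],[0,0,-0.7,-0.6,0,0,0],[0,0,-0.1,-0.15,0,0,0],[0,0,0,0,0,0,0]]]'
python3 - <<'E'
from h import *
o,Rm=st()
go([.56,.197,.21],down(-1.343))
a=arm.read_camera("top");b=arm.read_camera("scene")
print(proj("top",[.56,.197,.142]),proj("scene",[.56,.197,.142]))
c=np.vstack([cv2.resize(a[190:250,160:280],(600,300),interpolation=2),cv2.resize(b[140:220,270:370],(600,480),interpolation=2)[:300]])
c=np.hstack([cv2.resize(a[190:260,180:250],(360,360),interpolation=2),cv2.resize(b[145:220,285:360],(360,360),interpolation=2)])
cv2.imwrite("pics/e1.png",c[:,:,::-1])
cv2.imwrite("pics/e1full.png",b[:,:,::-1])
c=cv2.resize(b[125:225,280:360],(480,600),interpolation=2);cv2.imwrite("pics/e1.png",c[:,:,::-1])
E
```

```text
time_s: 6.45
tcp_pos: [0.5606, 0.1957, 0.212]
tool_rot: [2.101, 0.237, -2.102]
ft_force: [-0.9, 0.0, -1.2]
finger_gap: 0.0391
t 6.45 tcp [0.5606 0.1957 0.212 ] q [ 0.0813  0.4462 -0.6146  1.6979  0.2856  1.0888 -1.9661] ft [-0.9291  0.0183 -1.1727] gap 0.0391
axes x [-0.    -0.001 -1.   ] y [ 0.2238 -0.9746  0.0009] z [-0.9746 -0.2238  0.0003]
t 6.45 tcp [0.5606 0.1957 0.212 ] q [ 0.0813  0.4462 -0.6146  1.6979  0.2856  1.0888 -1.9661] ft [-0.9291  0.0183 -1.1727] gap 0.0391
axes x [-0.    -0.001 -1.   ] y [ 0.2238 -0.9746  0.0009] z [-0.9746 -0.2238  0.0003]
shift cm [ 0.1957 -0.1355  0.0272]
turn [-0.0021  0.0003 -0.0009]
[206.6257 222.7112] [320.9451 172.9971]
```

View pics/e1.png

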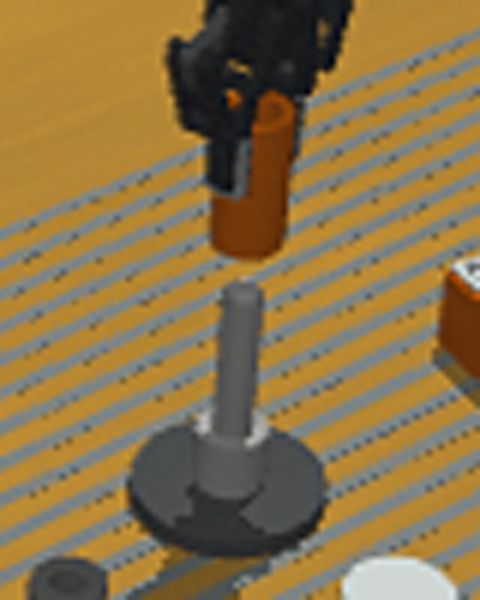

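Sleeve bottom (247,245) sits on the extension of the shaft axis (shaft top (243,291), collar (232,425)); aligned within about 1 mm. Descend gently, watching force.

```bash
python3 -m handwheel '[[[0,1,0,0,0,0,0],[0,0.9,0,0,0,0,0],[0,0.4,0,0,0,0,0],[0,0,0,0,0,0,0]]]'
python3 - <<'E'
from h import *
go([.5606,.1957,.170],down(-1.343))
E
```

```text
time_s: 7.05
tcp_pos: [0.5602, 0.1949, 0.1868]
tool_rot: [2.101, 0.236, -2.103]
ft_force: [0.8, 1.1, -0.6]
finger_gap: 0.0388
t 7.05 tcp [0.5602 0.1949 0.1868] q [ 0.0736  0.4724 -0.6044  1.7227  0.3051  1.0431 -1.9812] ft [ 0.8311  1.1469 -0.6176] gap 0.0388
axes x [-0.0008 -0.0015 -1.    ] y [ 0.2231 -0.9748  0.0013] z [-0.9748 -0.2231  0.0011]
shift cm [ 1.6801 -0.0747 -0.0636]
turn [-0.0028  0.0011 -0.0013]
```

```bash
python3 -m handwheel '[[[0,0.4,-0.07,-0.06,-0.002,0.001,-0.001],[0,0.4,0,0,0,0,0],[0,0.4,0,0,0,0,0],[0,0,0,0,0,0,0]]]'
python3 - <<'E'
from h import *
go([.5606,.1957,.150],down(-1.343))
E
```

```text
time_s: 7.55
tcp_pos: [0.5607, 0.1958, 0.1742]
tool_rot: [2.101, 0.239, -2.101]
ft_force: [0.6, 0.8, -0.6]
finger_gap: 0.0391
t 7.55 tcp [0.5607 0.1958 0.1742] q [ 0.0683  0.4874 -0.5993  1.7327  0.3158  1.019  -1.9881] ft [ 0.5847  0.7957 -0.6123] gap 0.0391
axes x [ 0.0003 -0.0002 -1.    ] y [ 0.2252 -0.9743  0.0002] z [-0.9743 -0.2252 -0.0003]
shift cm [2.4195 0.0061 0.0156]
turn [-0.0007 -0.0003 -0.0002]
```

No contact force with the lower end 7 mm below the shaft top. Continue.

```bash
python3 -m handwheel '[[[0,0.7,0,0,0,0,0],[0,0.7,0,0,0,0,0],[0,0.7,0,0,0,0,0],[0,0,0,0,0,0,0]]]'
python3 - <<'E'
from h import *
go([.5606,.1957,.093],down(-1.343))
E
```

```text
time_s: 8.05
tcp_pos: [0.5607, 0.1957, 0.1515]
tool_rot: [2.101, 0.239, -2.101]
ft_force: [-0.1, 0.1, -0.7]
finger_gap: 0.039
t 8.05 tcp [0.5607 0.1957 0.1515] q [ 0.0587  0.5141 -0.588   1.7508  0.3354  0.9784 -2.0031] ft [-0.1071  0.1018 -0.698 ] gap 0.039
axes x [ 0.0001 -0.0003 -1.    ] y [ 0.2252 -0.9743  0.0003] z [-0.9743 -0.2252 -0.    ]
shift cm [5.8496 0.0007 0.0072]
turn [-0.0007 -0.     -0.0003]
```

```bash
python3 -m handwheel '[[[0,1,0,0,0,0,0],[0,1.2,0,0,0,0,0],[0,1.2,0,0,0,0,0],[0,1.0,0,0,0,0,0],[0,0.6,0,0,0,0,0],[0,0.2,0,0,0,0,0],[0,0,0,0,0,0,0]]]'
python3 - <<'E'
from h import *
go([.5606,.1957,.089],down(-1.343))
E
```

```text
time_s: 8.93
tcp_pos: [0.5606, 0.1958, 0.0955]
tool_rot: [2.101, 0.239, -2.101]
ft_force: [-0.1, -0.4, -0.9]
finger_gap: 0.0387
t 8.93 tcp [0.5606 0.1958 0.0955] q [ 0.0314  0.5856 -0.5544  1.7861  0.3871  0.8805 -2.0427] ft [-0.0833 -0.3924 -0.9282] gap 0.0387
axes x [-0.0003 -0.0002 -1.    ] y [ 0.2252 -0.9743  0.0002] z [-0.9743 -0.2252  0.0004]
shift cm [0.6511 0.0062 0.0006]
turn [-0.0006  0.0004 -0.0002]
```

```bash
python3 -m handwheel '[[[0,0.3,0,0,0,0,0],[0,0.25,0,0,0,0,0],[0,0,0,0,0,0,0]]]';python3 -m handwheel '[[[0,0.15,0,0,0,0,0],[0,0.15,0,0,0,0,0]]]';  python3 -m handwheel '[[[0,0.1,0,0,0,0,0],[0,0.1,0,0,0,0,0]]]'
```

```text
time_s: 9.3
tcp_pos: [0.5609, 0.1959, 0.0903]
tool_rot: [2.102, 0.239, -2.101]
ft_force: [-0.4, -0.4, -0.8]
finger_gap: 0.0388
time_s: 9.55
tcp_pos: [0.5616, 0.1962, 0.0889]
tool_rot: [2.104, 0.239, -2.098]
ft_force: [-9.3, -4.1, 34.5]
finger_gap: 0.0387
time_s: 9.8
tcp_pos: [0.5618, 0.1963, 0.089]
tool_rot: [2.104, 0.238, -2.097]
ft_force: [-8.7, -3.9, 16.7]
finger_gap: 0.0388
```

Seated at the expected height (TCP 0.089, upward reaction). Release.

```bash
python3 -m handwheel '[[[60,0,0,0,0,0,0],[80,0,0,0,0,0,0],[100,0,0,0,0,0,0],[100,0,0,0,0,0,0],[100,0,0,0,0,0,0],[100,0,0,0,0,0,0]]]'
python3 - <<'E'
from h import *
go([.5606,.1957,.26],down(-1.343))
E
```

```text
time_s: 10.55
tcp_pos: [0.5619, 0.1963, 0.0891]
tool_rot: [2.105, 0.238, -2.097]
ft_force: [-0.0, 0.1, 0.1]
finger_gap: 0.0856
t 10.55 tcp [0.5619 0.1963 0.0891] q [ 0.0254  0.5943 -0.5483  1.7887  0.3963  0.8665 -2.0505] ft [-0.0378  0.0632  0.127 ] gap 0.0856
axes x [ 0.0039 -0.0008 -1.    ] y [ 0.2251 -0.9743  0.0017] z [-0.9743 -0.2251 -0.0036]
shift cm [-17.0933   0.0619   0.0809]
turn [-0.0008 -0.0036 -0.0017]
```

```bash
python3 -m handwheel '[[[100,-1.5,0.03,0,0,-0.003,-0.001],[100,-3,0,0,0,0,0],[100,-5,0,0,0,0,0],[100,-5,0,0,0,0,0],[100,-3,0,0,0,0,0],[100,0,0,0,0,0,0]]]'
cat > fit.py <<'E'
from h import *
from scipy.optimize import minimize
def masks():
    r={}
    for n,(x0,y0,x1,y1) in dict(top=(345,215,410,262),scene=(172,210,225,262)).items():
        im=cv2.imread(f"pics/{n}0.png"); hsv=cv2.cvtColor(im,cv2.COLOR_BGR2HSV); h,s,v=cv2.split(hsv)
        m=(((s<45)&(v>135))|((h>105)&(h<130)&(s>80))).astype(np.uint8)
        k=np.zeros_like(m);k[y0:y1,x0:x1]=m[y0:y1,x0:x1]; k=cv2.morphologyEx(k,cv2.MORPH_OPEN,np.ones((3,3)))
        _,l,st_,_=cv2.connectedComponentsWithStats(k); k=(l==1+st_[1:,4].argmax()).astype(np.uint8); r[n]=k; print(n,k.sum())
    return r
def sil(n,p):
    x,y,a=p; u=np.array([np.cos(a),np.sin(a),0]); w=np.array([-u[1],u[0],0]); t=np.linspace(0,2*np.pi,40)
    P=[np.array([x,y,.085])+d*u+.029*(np.cos(s)*w+np.sin(s)*np.array([0,0,1])) for d in(0,.115) for s in t]
    q=np.array([proj(n,X) for X in P]); return q
def iou(n,p,off,mk):
    q=cv2.convexHull((((sil(n,p)+off+.5)*4)).astype(np.float32)); c=np.zeros((1680,2240),np.uint8); cv2.fillConvexPoly(c,np.round(q).astype(int),1)
    M=np.kron(mk,np.ones((4,4),np.uint8)); return (c&M).sum()/(c|M).sum()
E
python3 - <<'E'
from fit import *
m=masks()
for ns in (["top"],["scene"],["top","scene"]):
    f=lambda p:-sum(iou(n,p*[1,1,3],0,m[n]) for n in ns)
    x0=np.array([.518,-.181,-1.277/3])
    r=minimize(f,x0,method="Nelder-Mead",options=dict(initial_simplex=[x0,x0+[.008,0,0],x0+[0,.008,0],x0+[0,0,.03]],xatol=1e-4,maxfev=120)); print(ns,r.x*[1,1,3],r.fun)
st()
E
```

```text
time_s: 11.3
tcp_pos: [0.5615, 0.1967, 0.2751]
tool_rot: [2.103, 0.242, -2.098]
ft_force: [0.1, 0.7, -0.9]
finger_gap: 0.0857
top 867
scene 568Traceback (most recent call last):
  File "<stdin>", line 6, in <module>
    res = _minimize_neldermead(fun, x0, args, callback, bounds=bounds,
                               **options)
    fsim[j] = func(sim[j])
              ~~~~^^^^^^^^
    fx = function(np.copy(x), *(wrapper_args + args))
  File "<stdin>", line 4, in <lambda>
  File "<stdin>", line 4, in <genexpr>
  File "fit.py", line 16, in iou
    q=cv2.convexHull((((sil(n,p)+off+.5)*4)).astype(np.float32)); c=np.zeros((1680,2240),np.uint8); cv2.fillConvexPoly(c,np.round(q).astype(int),1)
                        ~~~^^^^^
  File "fit.py", line 14, in sil
    q=np.array([proj(n,X) for X in P]); return q
                ~~~~^^^^^
  File "h.py", line 7, in proj
    f,cx,cy,E=cam(n); c=E[:3,:3]@np.asarray(X,float)+E[:3,3]; return np.array([cx+f*c[0]/c[2],cy+f*c[1]/c[2]])
              ~~~^^^
  File "h.py", line 5, in cam
    p=arm.camera_params(n); f=210/np.tan(np.radians(p["vertical_fov"]/2)); return f,p["cx"],p["cy"],np.array(p["extrinsics"])
ValueError: time passes only in moves, steps and waits
```

```bash
sed -i 's/^def cam(n):/import functools\n@functools.cache\ndef cam(n):/' h.py
python3 - <<'E'
from fit import *
m=masks()
for ns in (["top"],["scene"],["top","scene"]):
    f=lambda p:-sum(iou(n,p*[1,1,3],0,m[n]) for n in ns)
    x0=np.array([.518,-.181,-1.277/3])
    r=minimize(f,x0,method="Nelder-Mead",options=dict(initial_simplex=[x0,x0+[.008,0,0],x0+[0,.008,0],x0+[0,0,.03]],xatol=1e-4,maxfev=120)); print(ns,r.x*[1,1,3],r.fun)
st()
E
```

```text
top 867
scene 568
['top'] [ 0.5202 -0.1796 -1.3199] -0.8035465924895688
['scene'] [ 0.4987 -0.1837 -1.1553] -0.6509359535250664
['top', 'scene'] [ 0.5129 -0.1807 -1.299 ] -1.4227867422994231
t 11.3 tcp [0.5615 0.1967 0.2751] q [ 0.1006  0.3891 -0.6379  1.6258  0.2445  1.2053 -1.9313] ft [ 0.0568  0.6697 -0.9483] gap 0.0857
axes x [ 0.0022  0.001  -1.    ] y [ 0.2264 -0.974  -0.0005] z [-0.974  -0.2264 -0.0024]
```

Run:
```python
from fit import *
def gc(n):
    im=cv2.imread(f"pics/{n}0.png"); q=cv2.convexHull(sil(n,[.518,-.181,-1.285]).astype(np.float32)).astype(int)
    m=np.zeros(im.shape[:2],np.uint8); cv2.fillConvexPoly(m,q,1)
    g=np.full_like(m,cv2.GC_BGD); g[cv2.dilate(m,np.ones((9,9)))>0]=cv2.GC_PR_BGD; g[m>0]=cv2.GC_PR_FGD; g[cv2.erode(m,np.ones((9,9)))>0]=cv2.GC_FGD
    far=cv2.dilate(m,np.ones((41,41)))>0
    ys,xs=np.where(far); sl=np.s_[ys.min():ys.max(),xs.min():xs.max()]
    gg=g[sl].copy(); cv2.grabCut(im[sl].copy(),gg,None,np.zeros((1,65)),np.zeros((1,65)),6,cv2.GC_INIT_WITH_MASK)
    o=np.zeros_like(m); o[sl]=((gg==1)|(gg==3)); print(n,o.sum(),m.sum())
    v=im.copy(); c,_=cv2.findContours(o,0,1); v=cv2.resize(v[sl],None,fx=5,fy=5,interpolation=2)
    for k in c: cv2.polylines(v,[((k-[xs.min(),ys.min()]+.5)*5).astype(int)],True,(0,0,255),1)
    return o,v
M={n:gc(n) for n in("top","scene")}
h=max(v.shape[0] for _,v in M.values()); V=np.hstack([cv2.copyMakeBorder(v,0,h-v.shape[0],0,0,0) for _,v in M.values()]); s=min(1,800/V.shape[1],600/V.shape[0]); cv2.imwrite("pics/f1.png",cv2.resize(V,None,fx=s,fy=s))
for ns in (["top"],["scene"],["top","scene"]):
    f=lambda p:-sum(iou(n,p*[1,1,3],0,M[n][0]) for n in ns)
    x0=np.array([.518,-.181,-1.277/3])
    r=minimize(f,x0,method="Nelder-Mead",options=dict(initial_simplex=[x0,x0+[.008,0,0],x0+[0,.008,0],x0+[0,0,.03]],xatol=1e-4,maxfev=120)); print(ns,r.x*[1,1,3],r.fun)
```

```text
top 1219 1134
scene 838 945
['top'] [ 0.5203 -0.1805 -1.2848] -0.8799531425078945
['scene'] [ 0.5134 -0.1829 -1.2877] -0.9288102535525216
['top', 'scene'] [ 0.5179 -0.1814 -1.2827] -1.7063504667072096
```

View pics/f1.png

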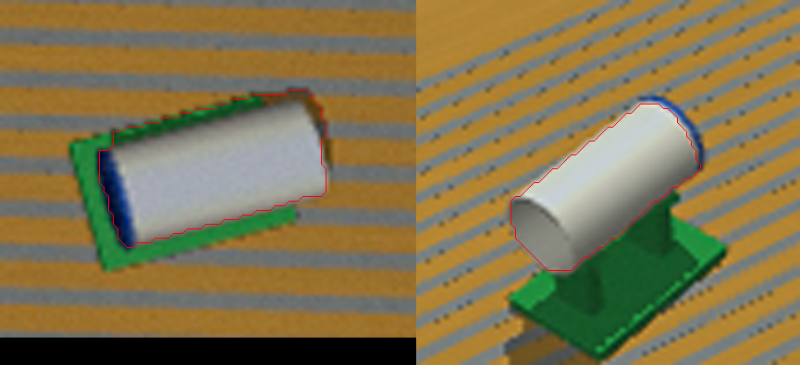

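The fit (top and scene agree, yaw −1.285) gives the bottle bottom at (0.518,−0.182). Now yaw the tool to face the bottle.

```bash
python3 -m handwheel '[[[100,0,0,0,-0.18,0,0],[100,0,0,0,-0.18,0,0],[100,0,0,0,-0.18,0,0],[100,0,0,0,-0.18,0,0],[100,0,0,0,-0.18,0,0],[100,0,0,0,-0.18,0,0],[100,0,0,0,-0.18,0,0],[100,0,0,0,-0.18,0,0],[100,0,0,0,-0.15,0,0],[100,0,0,0,0,0,0]]]'
cat >> h.py <<'E'
def lean(h,s=1):
    """tool leaning 45 deg, pointing towards azimuth h and down; jaw axis s*(left of h)"""
    x=np.array([np.cos(h),np.sin(h),-1])/2**.5; y=s*np.array([-np.sin(h),np.cos(h),0]); return np.c_[x,y,np.cross(x,y)]
YB=-1.283; B=np.array([.518,-.182,.085]); U=np.array([np.cos(YB),np.sin(YB),0]); RB=lean(YB)
G=B+.03*U; PICK=G+.022*RB[:,0]; PRE=G-.09*RB[:,0]
E
python3 - <<'E'
from h import *
print(PICK,PRE); go(PRE+[0,0,.1],RB)
E
```

```text
time_s: 12.55
tcp_pos: [0.5582, 0.196, 0.2742]
tool_rot: [0.983, 1.339, -0.987]
ft_force: [0.1, 0.3, -0.1]
finger_gap: 0.0854
[ 0.5309 -0.2257  0.0694] [ 0.5085 -0.1497  0.1486]
t 12.55 tcp [0.5582 0.196  0.2742] q [ 0.3239  0.4838 -0.9721  1.6242  0.414   1.2593 -0.4246] ft [ 0.1007  0.2739 -0.0842] gap 0.0854
axes x [-0.0032 -0.0005 -1.    ] y [ 0.9551  0.2962 -0.0032] z [ 0.2962 -0.9551 -0.0005]
shift cm [  2.5851 -14.9853  31.5457]
turn [ 0.0135 -0.7859 -0.002 ]
```

```bash
python3 -m handwheel '[[[100,0,-1.8,3.8,0,0,0],[100,0,-2.3,4.8,0,0,0],[100,0,-2.3,4.8,0,0,0],[100,0,-2.3,4.8,0,0,0],[100,0,-2.3,4.8,0,0,0],[100,0,-2,4.3,0,0,0],[100,0,-1,2,0,0,0],[100,0,0,0,0,0,0]]]';  python3 - <<'E'
from h import *
go(PRE+[0,0,.1],RB)
E
```

```text
time_s: 13.55
tcp_pos: [0.504, -0.1344, 0.2735]
tool_rot: [1.009, 1.328, -1.014]
ft_force: [-0.1, 0.9, 0.4]
finger_gap: 0.0851
t 13.55 tcp [ 0.504  -0.1344  0.2735] q [ 1.0019  0.3212 -0.9666  1.7915  0.2843  1.1835  0.2151] ft [-0.0977  0.8587  0.3985] gap 0.0851
axes x [-0.0055  0.0005 -1.    ] y [ 0.9647  0.2633 -0.0052] z [ 0.2633 -0.9647 -0.0019]
shift cm [2.4783 0.0433 1.6009]
turn [-0.0182 -0.7873  0.0133]
```

```bash
python3 -m handwheel '[[[100,0.3,0,0.4,-0.005,-0.16,0.003],[100,0.3,0,0.4,-0.005,-0.16,0.003],[100,0.3,0,0.3,-0.005,-0.16,0.003],[100,0.3,0,0.3,0,-0.16,0],[100,0.3,0,0.3,0,-0.14,0],[100,0,0,0,0,0,0]]]';  python3 - <<'E'
from h import *
go(PRE,RB)
E
```

```text
time_s: 14.3
tcp_pos: [0.5117, -0.1478, 0.266]
tool_rot: [0.51, 0.648, -1.216]
ft_force: [-1.2, -0.8, 0.8]
finger_gap: 0.0855
t 14.3 tcp [ 0.5117 -0.1478  0.266 ] q [ 0.5306  0.2702 -0.8342  2.066   1.1113  1.2174 -0.6145] ft [-1.1516 -0.842   0.7524] gap 0.0855
axes x [ 0.2094 -0.6861 -0.6967] y [0.9611 0.2758 0.0173] z [ 0.1803 -0.6732  0.7171]
shift cm [ 8.2429 -0.5647 -8.3427]
turn [-0.0182  0.0145 -0.0062]
```

```bash
python3 -m handwheel '[[[100,2,-0.3,-2,-0.01,0.01,-0.005],[100,2.2,-0.2,-2.3,0,0,0],[100,2,0,-2.1,0,0,0],[100,1.0,0,-1.0,0,0,0],[100,0,0,0,0,0,0]]]';  python3 - <<'E'
from h import *
go(PRE,RB)
E
```

```text
time_s: 14.92
tcp_pos: [0.5088, -0.1465, 0.1618]
tool_rot: [0.524, 0.67, -1.219]
ft_force: [-0.4, 0.2, -0.1]
finger_gap: 0.0853
t 14.93 tcp [ 0.5088 -0.1465  0.1618] q [ 0.4578  0.4626 -0.776   2.1371  1.2767  1.189  -0.8562] ft [-0.4205  0.1806 -0.0995] gap 0.0853
axes x [ 0.1985 -0.6716 -0.7138] y [0.9626 0.2707 0.0129] z [ 0.1846 -0.6897  0.7002]
shift cm [ 1.1487 -0.1351 -0.7041]
turn [-0.0188 -0.0096  0.0004]
```

```bash
python3 -m handwheel '[[[100,1.2,-0.1,-0.7,-0.015,-0.008,0],[100,0,0,0,-0.005,0,0]]]';  python3 - <<'E'
from h import *
go(PICK,RB)
a=arm.read_camera("top");b=arm.read_camera("scene")
c=np.hstack([cv2.resize(a[195:285,330:420],(400,400),interpolation=2),cv2.resize(b[185:275,160:250],(400,400),interpolation=2)])
cv2.imwrite("pics/g1.png",c[:,:,::-1])
E
```

```text
time_s: 15.18
tcp_pos: [0.5095, -0.1506, 0.149]
tool_rot: [0.503, 0.673, -1.212]
ft_force: [0.1, -0.2, -0.6]
finger_gap: 0.0858
t 15.18 tcp [ 0.5095 -0.1506  0.149 ] q [ 0.4479  0.4914 -0.7608  2.1443  1.313   1.1904 -0.8729] ft [ 0.1325 -0.2215 -0.6296] gap 0.0858
axes x [ 0.2005 -0.6774 -0.7078] y [ 0.9589  0.2839 -0.0001] z [ 0.201  -0.6786  0.7064]
shift cm [11.1486 -0.0735 -0.0966]
turn [ 0.0001 -0.0009  0.0001]
```

View pics/g1.png

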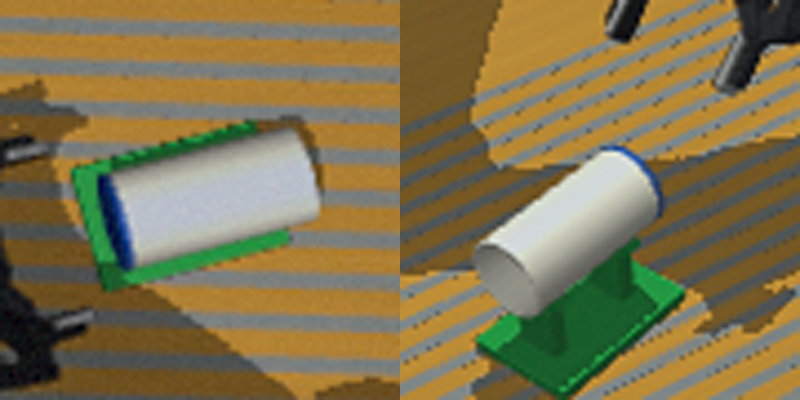

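Finger tips in the top crop at (50,150) and (90,318), midpoint (70,234), lie on the bottle axis line (115,223)–(306,171) extended: (70,235). Straight in along the tool axis.

```bash
python3 -m handwheel '[[[100,1.5,-0.07,-0.08,0,0,0],[100,2.5,0,0,0,0,0],[100,2.5,0,0,0,0,0],[100,1.5,0,0,0,0,0],[100,0,0,0,0,0,0]]]';  python3 - <<'E'
from h import *
go(PICK,RB)
E
```

```text
time_s: 15.9
tcp_pos: [0.5263, -0.2076, 0.0904]
tool_rot: [0.504, 0.671, -1.212]
ft_force: [-0.4, -0.8, 0.6]
finger_gap: 0.0854
t 15.9 tcp [ 0.5263 -0.2076  0.0904] q [ 0.4875  0.6163 -0.6643  2.1318  1.4928  1.1222 -0.9393] ft [-0.4002 -0.8476  0.5506] gap 0.0854
axes x [ 0.2022 -0.6776 -0.707 ] y [0.959  0.2834 0.0026] z [ 0.1986 -0.6786  0.7072]
shift cm [ 2.8026 -0.0717 -0.1597]
turn [-0.0021  0.0001 -0.0016]
```

```bash
python3 -m handwheel '[[[100,1.5,-0.07,-0.16,-0.002,0,-0.001],[100,1.0,0,0,0,0,0],[100,0.3,0,0,0,0,0],[100,0,0,0,0,0,0]]]';  python3 - <<'E'
from h import *
go(PICK,RB)
E
```

```text
time_s: 16.4
tcp_pos: [0.5317, -0.226, 0.0689]
tool_rot: [0.503, 0.672, -1.211]
ft_force: [0.5, -0.1, -0.4]
finger_gap: 0.0854
t 16.4 tcp [ 0.5317 -0.226   0.0689] q [ 0.499   0.6633 -0.6317  2.1203  1.5545  1.1034 -0.9607] ft [ 0.5446 -0.1357 -0.3622] gap 0.0854
axes x [ 0.2028 -0.6776 -0.7069] y [0.9584 0.2853 0.0015] z [ 0.2006 -0.6778  0.7073]
shift cm [-0.0784 -0.0688  0.0033]
turn [-0.      0.0003 -0.0021]
```

```bash
python3 -m handwheel '[[[85,0,0,0,0,0,0],[75,0,0,0,0,0,0],[70,0,0,0,0,0,0],[0,0,0,0,0,0,0],[0,0,0,0,0,0,0],[0,0,0,0,0,0,0],[0,0,0,0,0,0,0]]]' 50;  python3 - <<'E'
from h import *
go([.531,-.226,.25],RB)
E
```

```text
time_s: 17.27
tcp_pos: [0.5313, -0.226, 0.0698]
tool_rot: [0.502, 0.67, -1.212]
ft_force: [-1.3, -0.7, 1.2]
finger_gap: 0.0561
t 17.27 tcp [ 0.5313 -0.226   0.0698] q [ 0.4987  0.6614 -0.632   2.1212  1.5534  1.1047 -0.9605] ft [-1.277  -0.725   1.2054] gap 0.0561
axes x [ 0.2026 -0.6788 -0.7058] y [0.9586 0.2848 0.0013] z [ 0.2001 -0.6769  0.7084]
shift cm [-12.7254  -0.0056  12.7527]
turn [-0.0002  0.0018 -0.0016]
```

Gripped (gap 56 mm). Lift straight up.

```bash
python3 -m handwheel '[[[0,-0.7,0,0.7,0,0,0],[0,-1.5,0,1.5,0,0,0],[0,-2,0,2,0,0,0],[0,-2.3,0,2.3,0,0,0],[0,-2.3,0,2.3,0,0,0],[0,-2.3,0,2.3,0,0,0],[0,-2.3,0,2.3,0,0,0],[0,-1.5,0,1.5,0,0,0],[0,-0.7,0,0.7,0,0,0],[0,0,0,0,0,0,0]]]';  python3 - <<'E'
from h import *
go([.531,-.226,.30],RB)
E
```

```text
time_s: 18.52
tcp_pos: [0.5317, -0.2228, 0.3018]
tool_rot: [0.502, 0.67, -1.204]
ft_force: [0.1, -0.6, -1.3]
finger_gap: 0.0558
t 18.52 tcp [ 0.5317 -0.2228  0.3018] q [ 0.6686  0.2294 -0.7886  1.9933  1.095   1.1188 -0.388 ] ft [ 0.0844 -0.5644 -1.2983] gap 0.0558
axes x [ 0.2095 -0.6764 -0.7062] y [0.9566 0.2914 0.0046] z [ 0.2027 -0.6765  0.708 ]
shift cm [ 0.3283 -0.1632  0.0791]
turn [ 0.0023  0.0013 -0.0089]
```

```bash
python3 -m handwheel '[[[0,-1.5,0.8,-1.5,0,0,0],[0,-2.8,1.5,-2.8,0,0,0],[0,-3,1.7,-3,0,0,0],[0,-3,1.7,-3,0,0,0],[0,-3,1.7,-3,0,0,0],[0,-3,1.7,-3,0,0,0],[0,-3,1.7,-3,0,0,0],[0,-3,1.7,-3,0,0,0],[0,-2.5,1.4,-2.5,0,0,0],[0,-1.2,0.7,-1.2,0,0,0],[0,0,0,0,0,0,0]]]';  python3 - <<'E'
from h import *
go([.565,.182,.30],RB)
E
```

```text
time_s: 19.9
tcp_pos: [0.5624, 0.1823, 0.2883]
tool_rot: [0.49, 0.679, -1.21]
ft_force: [-0.5, -0.3, -1.3]
finger_gap: 0.056
t 19.9 tcp [0.5624 0.1823 0.2883] q [-0.095   0.6297 -0.8965  1.595   1.0381  1.7769 -0.8588] ft [-0.5495 -0.3095 -1.3439] gap 0.056
axes x [ 0.1987 -0.6799 -0.7059] y [ 0.9568  0.2906 -0.0106] z [ 0.2123 -0.6733  0.7083]
shift cm [-0.7516  0.2241  0.9025]
turn [0.0125 0.0017 0.0025]
```

```bash
python3 -m handwheel '[[[0,-0.4,0,0.4,-0.1,0,0],[0,-0.3,0,0.3,-0.175,0,0],[0,0,0,0,-0.175,0,0],[0,0,0,0,-0.175,0,0],[0,0,0,0,-0.175,0,0],[0,0,0,0,-0.175,0,0],[0,0,0,0,-0.175,0,0],[0,0,0,0,-0.175,0,0],[0,0,0,0,-0.175,0,0],[0,0,0,0,-0.175,0,0],[0,0,0,0,-0.175,0,0],[0,0,0,0,-0.175,0,0],[0,0,0,0,-0.175,0,0],[0,0,0,0,-0.175,0,0],[0,0,0,0,-0.175,0,0],[0,0,0,0,-0.1,0,0],[0,0,0,0,0,0,0]]]';  python3 - <<'E'
from h import *
go([.565,.182,.30],lean(YB,-1))
E
```

```text
time_s: 22.02
tcp_pos: [0.563, 0.1654, 0.2871]
tool_rot: [-1.754, 1.569, 0.484]
ft_force: [0.7, 0.2, 0.1]
finger_gap: 0.0563
t 22.02 tcp [0.563  0.1654 0.2871] q [ 0.0694  0.7712 -1.1777  1.6071  1.1877  1.9435  1.8123] ft [0.7182 0.2305 0.0762] gap 0.0563
axes x [ 0.1878 -0.6934 -0.6957] y [-0.9649  0.0022 -0.2627] z [ 0.1837  0.7206 -0.6686]
shift cm [-2.0084 -0.5245  0.3695]
turn [-0.3907 -0.019  -0.0134]
```

```bash
cat >> h.py <<'E'
S=np.array([.5607,.1965,0])
def over(h,z):
    """target TCP with the grasp point on the stand axis at height z"""
    Rt=lean(h,-1); return S+[0,0,z]+.022*Rt[:,0],Rt
E
python3 - <<'E'
from h import *
for h in(-.8,-.5): go(*over(h,.31))
E
```

```text
t 22.02 tcp [0.563  0.1654 0.2871] q [ 0.0694  0.7712 -1.1777  1.6071  1.1877  1.9435  1.8123] ft [0.7182 0.2305 0.0762] gap 0.0563
axes x [ 0.1878 -0.6934 -0.6957] y [-0.9649  0.0022 -0.2627] z [ 0.1837  0.7206 -0.6686]
shift cm [-1.7307 -1.0087  1.1018]
turn [-0.7253 -0.084  -0.3576]
t 22.02 tcp [0.563  0.1654 0.2871] q [ 0.0694  0.7712 -1.1777  1.6071  1.1877  1.9435  1.8123] ft [0.7182 0.2305 0.0762] gap 0.0563
axes x [ 0.1878 -0.6934 -0.6957] y [-0.9649  0.0022 -0.2627] z [ 0.1837  0.7206 -0.6686]
shift cm [-1.9344 -1.2794  1.4202]
turn [-0.9292 -0.1248 -0.5753]
```

Take the −0.5 lean heading in 6 rows and look at the joints.

```bash
python3 -m handwheel '[[[0,-0.3,-0.2,0.2,-0.15,-0.02,-0.09],[0,-0.3,-0.2,0.2,-0.15,-0.02,-0.09],[0,-0.3,-0.2,0.2,-0.15,-0.02,-0.09],[0,-0.3,-0.2,0.2,-0.15,-0.02,-0.09],[0,-0.3,-0.2,0.2,-0.15,-0.02,-0.09],[0,-0.3,-0.2,0.2,-0.15,-0.02,-0.09],[0,0,0,0,0,0,0]]]';  python3 - <<'E'
from h import *
go(*over(-.5,.31))
E
```

```text
time_s: 22.9
tcp_pos: [0.5635, 0.1854, 0.29]
tool_rot: [-2.635, 0.718, 1.092]
ft_force: [0.4, -0.3, -0.6]
finger_gap: 0.0559
t 22.9 tcp [0.5635 0.1854 0.29  ] q [ 0.2908  0.4594 -1.2541  1.9736  1.3071  1.3211  2.6845] ft [ 0.3984 -0.3346 -0.6418] gap 0.0559
axes x [ 0.6093 -0.3591 -0.707 ] y [-0.5066 -0.8622  0.0014] z [-0.61    0.3573 -0.7072]
shift cm [ 0.2192 -0.8601 -0.8439]
turn [-0.0211 -0.0002 -0.023 ]
```

```bash
python3 - <<'E'
from h import *
go(*over(-.7,.29))
E
python3 -m handwheel '[[[0,0.5,-0.2,0.2,0.06,0,0.06],[0,0.5,-0.2,0.2,0.06,0,0.06],[0,0,0,0,0,0,0]]]'
python3 - <<'E'
from h import *
go(*over(-.7,.29))
E
```

```text
t 22.9 tcp [0.5635 0.1854 0.29  ] q [ 0.2908  0.4594 -1.2541  1.9736  1.3071  1.3211  2.6845] ft [ 0.3984 -0.3346 -0.6418] gap 0.0559
axes x [ 0.6093 -0.3591 -0.707 ] y [-0.5066 -0.8622  0.0014] z [-0.61    0.3573 -0.7072]
shift cm [ 1.6184 -0.553   0.586 ]
turn [ 0.1203 -0.0003  0.1184]
time_s: 23.28
tcp_pos: [0.5698, 0.1845, 0.2796]
tool_rot: [-2.503, 0.944, 1.03]
ft_force: [0.2, 0.4, -1.5]
finger_gap: 0.0563
t 23.27 tcp [0.5698 0.1845 0.2796] q [ 0.1588  0.5353 -1.1582  1.8867  1.2825  1.4713  2.5467] ft [ 0.22    0.3609 -1.4502] gap 0.0563
axes x [ 0.5339 -0.4669 -0.7049] y [-0.6618 -0.7497 -0.0048] z [-0.5263  0.469  -0.7093]
shift cm [ 0.425  -0.3326  0.3089]
turn [-0.0197 -0.0031 -0.0131]
```

```bash
python3 -m handwheel '[[[0,1.0,-0.3,0.9,-0.018,-0.003,-0.012],[0,1.2,0,1.2,0,0,0],[0,0.9,0,0.9,0,0,0],[0,0,0,0,0,0,0]]]'
python3 - <<'E'
from h import *
go(*over(-.7,.251))
a=arm.read_camera("top");b=arm.read_camera("scene")
c=np.hstack([cv2.resize(a[190:260,170:240],(380,380),interpolation=2),cv2.resize(b[130:230,270:370],(400,400),interpolation=2)[:380]])
cv2.imwrite("pics/k1.png",c[:,:,::-1])
E
```

```text
time_s: 23.78
tcp_pos: [0.5719, 0.1857, 0.2323]
tool_rot: [-2.518, 0.921, 1.044]
ft_force: [-0.3, 0.7, -1.4]
finger_gap: 0.056
t 23.77 tcp [0.5719 0.1857 0.2323] q [ 0.124   0.6001 -1.1152  1.9291  1.3493  1.4411  2.4796] ft [-0.267   0.6766 -1.3748] gap 0.056
axes x [ 0.5402 -0.4557 -0.7075] y [-0.6451 -0.7641 -0.0003] z [-0.5404  0.4566 -0.7067]
shift cm [-0.2223 -0.1053 -0.2191]
turn [-0.001   0.0005 -0.0006]
```

View pics/k1.png

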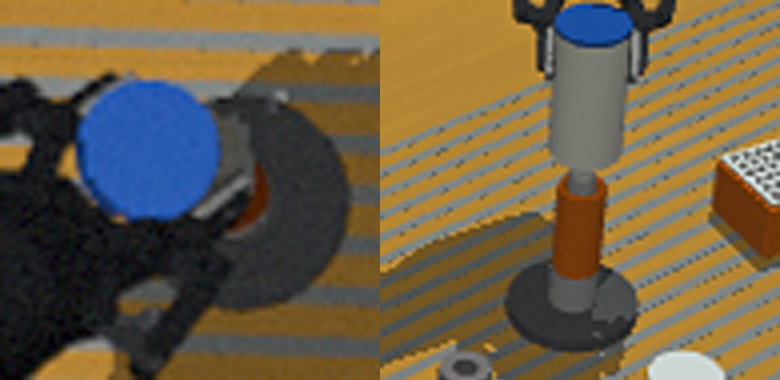

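Scene crop: bottle mouth centre (584,155) lies on the sleeve axis (582,185)–(576,270) extended. Top crop: blue disc centre (148,150). Check that numerically.

Run:
```python
from h import *
k=380/70
print(at_z("top",(148.5)/k-.5+170,(150.5)/k-.5+190,.278), "scene blue",at_z("scene",(595-380+.5)/4-.5+270,(25.5)/4-.5+130,.278),"scene shaft",)
o,Rm=st(); print("bottom pred",o["tcp_pos"]+Rm@[-.0433,0,-.0217])
```

```text
[0.5601 0.1968 0.278 ] scene blue [0.5596 0.1946 0.278 ] scene shaft
t 23.88 tcp [0.5722 0.186  0.2336] q [ 0.1244  0.5986 -1.1162  1.9279  1.3488  1.4414  2.4804] ft [ 0.02    0.3249 -0.2265] gap 0.0563
axes x [ 0.5411 -0.4554 -0.707 ] y [-0.6452 -0.7641 -0.0017] z [-0.5394  0.457  -0.7072]
bottom pred [0.5605 0.1958 0.2795]
```

Aligned within about 1 mm. Lowering vertically in stages.

```bash
python3 -m handwheel '[[[0,0.5,0,0.5,0,0,0],[0,0.7,0,0.7,0,0,0],[0,0.7,0,0.7,0,0,0],[0,0.5,0,0.5,0,0,0],[0,0,0,0,0,0,0]]]'
python3 - <<'E'
from h import *
go([.5722,.186,.12],over(-.7,.251)[1])
E
```

```text
time_s: 24.5
tcp_pos: [0.5725, 0.1861, 0.1978]
tool_rot: [-2.518, 0.92, 1.041]
ft_force: [0.1, -0.1, -0.6]
finger_gap: 0.0558
t 24.5 tcp [0.5725 0.1861 0.1978] q [ 0.0919  0.6522 -1.0775  1.952   1.3991  1.431   2.4141] ft [ 0.1193 -0.1195 -0.5703] gap 0.0558
axes x [ 0.5417 -0.4552 -0.7067] y [-0.6453 -0.7639 -0.0026] z [-0.5387  0.4574 -0.7076]
shift cm [5.4884 0.0457 5.5131]
turn [-0.0028 -0.0006  0.0008]
```

```bash
python3 -m handwheel '[[[0,0.6,0.03,0.6,-0.002,0,0],[0,0.9,0,0.9,0,0,0],[0,0.9,0,0.9,0,0,0],[0,0.7,0,0.7,0,0,0],[0,0.3,0,0.3,0,0,0],[0,0,0,0,0,0,0]]]'
python3 - <<'E'
from h import *
go([.5722,.186,.11],over(-.7,.251)[1])
E
```

```text
time_s: 25.25
tcp_pos: [0.5723, 0.1859, 0.146]
tool_rot: [-2.52, 0.919, 1.043]
ft_force: [0.5, 0.2, -1.6]
finger_gap: 0.0559
t 25.25 tcp [0.5723 0.1859 0.146 ] q [ 0.0476  0.7341 -1.0203  1.9775  1.4734  1.4193  2.3256] ft [ 0.4895  0.182  -1.6007] gap 0.0559
axes x [ 0.5414 -0.4553 -0.7068] y [-0.6441 -0.7649 -0.0007] z [-0.5404  0.4556 -0.7074]
shift cm [2.5335 0.0007 2.5525]
turn [-0.0004 -0.0004  0.0006]
```

```bash
python3 -m handwheel '[[[0,0.6,0,0.6,0,0,0],[0,0.8,0,0.8,0,0,0],[0,0.6,0,0.6,0,0,0],[0,0.3,0,0.3,0,0,0],[0,0,0,0,0,0,0]]]'
python3 - <<'E'
from h import *
go([.5722,.186,.101],over(-.7,.251)[1])
E
```

```text
time_s: 25.88
tcp_pos: [0.5725, 0.186, 0.1114]
tool_rot: [-2.52, 0.919, 1.042]
ft_force: [-0.8, 0.1, -1.0]
finger_gap: 0.0561
t 25.88 tcp [0.5725 0.186  0.1114] q [ 0.0191  0.7917 -0.9809  1.9871  1.5247  1.4132  2.2675] ft [-0.8449  0.1194 -0.9738] gap 0.0561
axes x [ 0.5416 -0.4552 -0.7067] y [-0.6442 -0.7649 -0.0011] z [-0.54    0.4559 -0.7075]
shift cm [0.7172 0.0172 0.7468]
turn [-0.0008 -0.0006  0.0008]
```

```bash
python3 -m handwheel '[[[0,0.3,0,0.3,0,0,0],[0,0.25,0,0.25,0,0,0],[0,0,0,0,0,0,0]]]'; python3 -m handwheel '[[[0,0.1,0,0.1,0,0,0],[0,0.1,0,0.1,0,0,0]]]'; python3 -m handwheel '[[[0,0.07,0,0.07,0,0,0],[0,0.07,0,0.07,0,0,0]]]'
```

```text
time_s: 26.25
tcp_pos: [0.5726, 0.1861, 0.1035]
tool_rot: [-2.52, 0.919, 1.041]
ft_force: [-0.7, -0.7, -0.6]
finger_gap: 0.0561
time_s: 26.5
tcp_pos: [0.5729, 0.1861, 0.1019]
tool_rot: [-2.521, 0.919, 1.038]
ft_force: [-11.5, -4.0, 25.2]
finger_gap: 0.0559
time_s: 26.75
tcp_pos: [0.5732, 0.1861, 0.1021]
tool_rot: [-2.523, 0.92, 1.032]
ft_force: [-7.2, -1.4, 12.1]
finger_gap: 0.0561
```

Floor contact at the expected height (TCP 0.102 against 0.101 predicted). Release.

```bash
python3 -m handwheel '[[[75,0,0,0,0,0,0],[85,0,0,0,0,0,0],[100,0,0,0,0,0,0],[100,0,0,0,0,0,0],[100,0,0,0,0,0,0],[100,0,0,0,0,0,0]]]'
python3 - <<'E'
from h import *
st()
a=arm.read_camera("top");b=arm.read_camera("scene")
c=np.hstack([cv2.resize(a[190:260,170:240],(380,380),interpolation=2),cv2.resize(b[130:230,270:370],(400,400),interpolation=2)[:380]])
cv2.imwrite("pics/l1.png",c[:,:,::-1])
E
```

```text
time_s: 27.5
tcp_pos: [0.5733, 0.1861, 0.1022]
tool_rot: [-2.523, 0.92, 1.032]
ft_force: [-0.5, -1.1, 0.2]
finger_gap: 0.0851
t 27.5 tcp [0.5733 0.1861 0.1022] q [ 0.0075  0.8085 -0.9669  1.9888  1.5438  1.4154  2.2459] ft [-0.467  -1.1382  0.1514] gap 0.0851
axes x [ 0.5461 -0.4575 -0.7018] y [-0.645  -0.7642 -0.0037] z [-0.5346  0.4547 -0.7124]
```

View pics/l1.png

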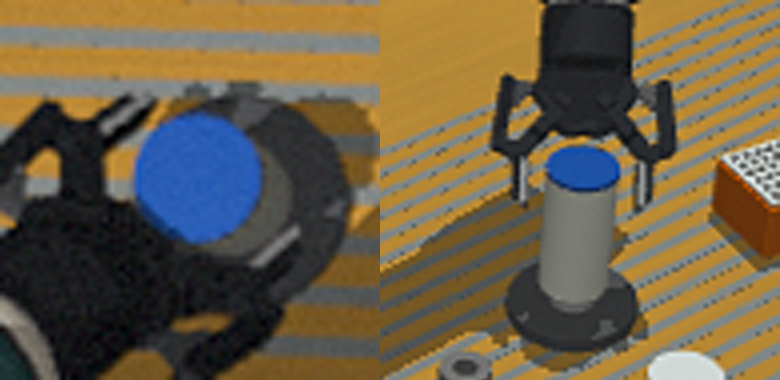

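The bottle stands upright over the sleeve (blue top at (583,168) in the scene crop, mouth just above the foot), fingers clear both sides. Back out along the tool axis.

```bash
python3 -m handwheel '[[[100,-1,0,0,0,0,0],[100,-2,0,0,0,0,0],[100,-2.5,0,0,0,0,0],[100,-3,0,0,0,0,0],[100,-3,0,0,0,0,0],[100,-2,0,0,0,0,0],[100,0,0,0,0,0,0],[100,0,0,0,0,0,0],[100,0,0,0,0,0,0],[100,0,0,0,0,0,0]]]'
python3 - <<'E'
from h import *
st()
a=arm.read_camera("top");b=arm.read_camera("scene")
c=np.hstack([cv2.resize(a[190:260,170:240],(380,380),interpolation=2),cv2.resize(b[130:230,270:370],(400,400),interpolation=2)[:380]])
cv2.imwrite("pics/m1.png",c[:,:,::-1])
E
```

```text
time_s: 28.85
tcp_pos: [0.494, 0.2518, 0.2031]
tool_rot: [-2.525, 0.918, 1.033]
ft_force: [-0.2, -0.2, 0.1]
finger_gap: 0.0853
t 28.85 tcp [0.494  0.2518 0.2031] q [-0.0715  0.6522 -1.1231  1.9749  1.308   1.5519  2.2743] ft [-0.2221 -0.1821  0.0527] gap 0.0853
axes x [ 0.5471 -0.4564 -0.7017] y [-0.6434 -0.7655 -0.0038] z [-0.5355  0.4535 -0.7124]
```

View pics/m1.png

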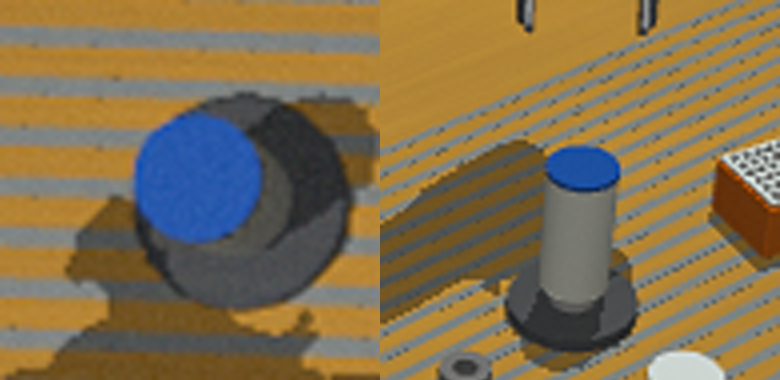

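The bottle did not move as the gripper withdrew (blue top still at (583,168), top-view disc still at (198,178)). Handing in.

Run:
```python
from h import *
k=380/70
print(at_z("top",198.5/k-.5+170,178.5/k-.5+190,.147)); print(arm.sign_off())
```

```text
[0.5604 0.1976 0.147 ]
the job is handed in; nothing more can be done
None
```

I put the orange sleeve on the shaft, lowered it in the grip to the shoulder and let go. Then I took the bottle with the tool leaning 45°, turned it upside down, lowered it over the sleeved shaft until it touched, released it and backed out. The job was handed in at about 29 s, and no verdict was reported.

**Sleeve:** it met the shoulder at the expected height, 50 mm above its pick height, with an upward push of about 35 N. It was not viewed up close after release; in the next picture, taken with the bottle above it, it looked upright and in place.

**Bottle:** it met the shaft top within 1 mm of the predicted height, with about 25 N. Afterwards it stood upright, and the top camera put its blue disc at (0.560, 0.198), within 1 mm of the stand axis measured at the start. It did not move as the gripper withdrew, and the wrist force was near zero.

**Checks that disagreed:** the first bottle image fit failed because its mask was poor, so I redid it. The two cameras also differed by 2–4 mm on stand height points and by about 7 mm on the bottle's position. I used their relative offsets for the stand and a combined fit for the bottle.

**Not checked:** I did not measure the bystanders again after the job. No move went near them, and no unexpected force was seen.

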